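# Grade the river gravel with the slotted scoop

## Task

Using the slotted scoop, lift the three big pebbles out of the white gravel tray, let every small chip drop back through the slots into the tray, and tip the pebbles gently, from close above, into the grey tub. Then lay the scoop down flat on the table, right way up and clear of the tray and the tub. Touch the stones only with the scoop, let its lip glide lightly on the tray instead of being forced down, and leave the tub and the other things on the table where they are.

Things in the scene. Friction and masses are not known exactly. Their poses are not given: they have to be found in the camera images.
- tray: white enamelled tray, fixed to the table; origin under the middle of its floor, at table level; x is its long axis, its -x end is nearer the robot. Flat floor 300 x 150 mm, its top 4 mm above the table; thin walls whose top edge is 44 mm above the table flare outwards, the ends by 22 degrees from the vertical, the long sides by 12, so the mouth is 332 x 167 mm
- scoop: slotted steel scoop, 0.22 to 0.28 kg, 215 mm long, lying on its flat blade; origin under the blade's middle, x from handle to open nose, y across, z up. Blade 90 mm long (x -45 to 45 mm), 114 mm wide; closed back wall 30 mm high; side walls 12 mm high, 30 mm in the rear half, ending 12 mm short of the nose edge. At the start the nose points roughly at the robot, the handle away from it
- scoop_blade (a point): middle of the scoop's blade, on top of its bars (4 mm above the underside). Four bars 4 mm thick run from back to nose, with 18 mm clear slots between them and to the side walls
- scoop_grip (a point): point on the centre line of the scoop's handle to hold it by: scoop frame x -101, y 0, z 44.5 mm, axes as the scoop's. The black handle is 20 mm wide (along y), 18 mm thick and rises backwards at 20 degrees from the blade's plane, from x -66, z 32 mm to x -169, z 69 mm (centre line)
- scoop_lip (a point): middle of the scoop's front edge, on its underside (scoop frame x 45, z 0 mm); the lip behind it is flat, 12 mm long, 2.5 mm thick
- tub: loose grey open plastic tub, 0.45 kg, 150 mm (x) x 190 mm (y), 50 mm high, walls 4 mm, floor 4 mm; origin under its middle. It stands on one side of the tray, the scoop on the other, either way round
- tube_rack: bystander: steel test-tube rack with glass tubes, 62 x 203 mm, 130 mm high, origin under its middle, y along it
- beaker: bystander: small glass beaker, 70 mm across, 95 mm high, origin under its middle
- pebble_a: big smooth grey-brown river pebble, a flattened ellipsoid 42 x 38 mm and 24 mm thick, 40 to 80 g, slippery (friction about 0.4); origin at its centre, z its short axis. It lies flat on the tray's floor, among the small chips; too thick for the scoop's slots
- pebble_b: big smooth grey-brown river pebble, a flattened ellipsoid 44 x 40 mm and 24 mm thick, 40 to 80 g, slippery (friction about 0.4); origin at its centre, z its short axis. It lies flat on the tray's floor, among the small chips; too thick for the scoop's slots
- pebble_c: big smooth grey-brown river pebble, a flattened ellipsoid 40 x 38 mm and 24 mm thick, 40 to 80 g, slippery (friction about 0.4); origin at its centre, z its short axis. It lies flat on the tray's floor, among the small chips; too thick for the scoop's slots
- chip_1: small angular gravel chip, 9 to 10 mm across its faces, 14 mm corner to corner, 10 g, of the same stone as the pebbles; origin at its centre. It lies on the tray's floor and passes the scoop's 18 mm slots
- chip_2: small angular gravel chip, 9 to 10 mm across its faces, 14 mm corner to corner, 10 g, of the same stone as the pebbles; origin at its centre. It lies on the tray's floor and passes the scoop's 18 mm slots
- chip_3: small angular gravel chip, 9 to 10 mm across its faces, 14 mm corner to corner, 10 g, of the same stone as the pebbles; origin at its centre. It lies on the tray's floor and passes the scoop's 18 mm slots
- chip_4: small angular gravel chip, 9 to 10 mm across its faces, 14 mm corner to corner, 10 g, of the same stone as the pebbles; origin at its centre. It lies on the tray's floor and passes the scoop's 18 mm slots
- chip_5: small angular gravel chip, 9 to 10 mm across its faces, 14 mm corner to corner, 10 g, of the same stone as the pebbles; origin at its centre. It lies on the tray's floor and passes the scoop's 18 mm slots
- chip_6: small angular gravel chip, 9 to 10 mm across its faces, 14 mm corner to corner, 10 g, of the same stone as the pebbles; origin at its centre. It lies on the tray's floor and passes the scoop's 18 mm slots
Mind the look-alikes: they are no part of the job. What is shaped like the pebble_a but green or orange is not meant.

How it is judged:
On the way, in this order (a step that is already met when the one before it is completed fails the run):
1. at least one big pebble rides on the scoop's blade, the scoop raised more than 60 mm above the table (((x of pebble_a in the frame of scoop between -0.047 and 0.047 m and y of pebble_a in the frame of scoop between -0.055 and 0.055 m and z of pebble_a in the frame of scoop between 0 and 0.06 m and height (world z) of scoop above 0.06 m) or (x of pebble_b in the frame of scoop between -0.047 and 0.047 m and y of pebble_b in the frame of scoop between -0.055 and 0.055 m and z of pebble_b in the frame of scoop between 0 and 0.06 m and height (world z) of scoop above 0.06 m) or (x of pebble_c in the frame of scoop between -0.047 and 0.047 m and y of pebble_c in the frame of scoop between -0.055 and 0.055 m and z of pebble_c in the frame of scoop between 0 and 0.06 m and height (world z) of scoop above 0.06 m))), for 0.2 s.
2. all three big pebbles are inside the tub (x of pebble_a in the frame of tub between -0.071 and 0.071 m and y of pebble_a in the frame of tub between -0.091 and 0.091 m and z of each of pebble_a, pebble_b, pebble_c in the frame of tub below 0.05 m and x of pebble_b in the frame of tub between -0.071 and 0.071 m and y of pebble_b in the frame of tub between -0.091 and 0.091 m and x of pebble_c in the frame of tub between -0.071 and 0.071 m and y of pebble_c in the frame of tub between -0.091 and 0.091 m), for 0.2 s.
At the end, for the whole second after the job is handed in: All three big pebbles lie at rest inside the tub, below its rim, and the tub stands level; all six small chips lie at rest inside the tray, below its rim; the scoop lies at rest flat on the table, right way up (within 0.2 rad and 12 mm), touching neither the tray nor the tub (all of step 2 and z of each of pebble_a, pebble_b, pebble_c in the frame of tub above 0 m and linear speed of each of pebble_a, pebble_b, pebble_c, chip_1, chip_2, chip_3, chip_4, chip_5, chip_6, scoop, tub below 0.03 m/s and x of chip_1 in the frame of tray between -0.166 and 0.166 m and y of chip_1 in the frame of tray between -0.083 and 0.083 m and z of chip_1 in the frame of tray between 0 and 0.04 m and x of chip_2 in the frame of tray between -0.166 and 0.166 m and y of chip_2 in the frame of tray between -0.083 and 0.083 m and z of chip_2 in the frame of tray between 0 and 0.04 m and x of chip_3 in the frame of tray between -0.166 and 0.166 m and y of chip_3 in the frame of tray between -0.083 and 0.083 m and z of chip_3 in the frame of tray between 0 and 0.04 m and x of chip_4 in the frame of tray between -0.166 and 0.166 m and y of chip_4 in the frame of tray between -0.083 and 0.083 m and z of chip_4 in the frame of tray between 0 and 0.04 m and x of chip_5 in the frame of tray between -0.166 and 0.166 m and y of chip_5 in the frame of tray between -0.083 and 0.083 m and z of chip_5 in the frame of tray between 0 and 0.04 m and x of chip_6 in the frame of tray between -0.166 and 0.166 m and y of chip_6 in the frame of tray between -0.083 and 0.083 m and z of chip_6 in the frame of tray between 0 and 0.04 m and height (world z) of scoop below 0.012 m and angle between scoop's own z axis and vertical below 0.2 rad and contact force between scoop and tub below 0.05 N and contact force between scoop and tray below 0.05 N and angle between tub's own z axis and vertical below 0.05 rad).
It fails at once if the fingers or the arm touch a pebble or a chip (contact force between any of the fingers, the arm and pebble_a above 0.3 N or contact force between any of the fingers, the arm and pebble_b above 0.3 N or contact force between any of the fingers, the arm and pebble_c above 0.3 N or contact force between any of the fingers, the arm and chip_1 above 0.3 N or contact force between any of the fingers, the arm and chip_2 above 0.3 N or contact force between any of the fingers, the arm and chip_3 above 0.3 N or contact force between any of the fingers, the arm and chip_4 above 0.3 N or contact force between any of the fingers, the arm and chip_5 above 0.3 N or contact force between any of the fingers, the arm and chip_6 above 0.3 N).
It fails at once if the scoop is forced against the tray with more than 40 N (contact force between scoop and tray above 40 N).
It fails at once if a pebble is flung or dropped from a height (faster than 1.5 m/s) (linear speed of any of pebble_a, pebble_b, pebble_c above 1.5 m/s).
It fails at once if the tub is shoved away (more than 30 mm) or tipped (distance of tub from where it was at the start of the episode above 0.03 m or angle between tub's own z axis and vertical above 0.2 rad).
It fails at once if a bystander is moved more than 20 mm (distance of any of tube_rack, beaker from where it was at the start of the episode above 0.02 m).
It also fails if it takes over 72 s, if anything falls off the work surface, if the arm or the gripper's body presses on something with over 40 N, if the wrist force passes 120 N, or if a joint passes its speed limit or range.

## Robot

A 7-joint arm with a two-finger parallel gripper is mounted at the origin on the work surface. World frame = base frame: x ahead of the robot, y to its left, z up, the work surface at z = 0. Lengths are in m, angles in rad, forces in N, time in s.
With the tool pointing down it reaches from about 0.425 to 0.875 m from the base axis. Payload 4.7 kg.
Tool frame: the origin (TCP) lies midway between the tips of the shut fingers; the grasp point (between the pads) lies 19 mm behind it; z points along the fingers, x is the direction in which the jaws open and shut, and the axes are right-handed (so a half turn about z gives the same grasp; the last joint's range is limited). The gripper opens to 87 mm and grips with 3 to 60 N. Pads are 19 mm wide; open, the fingers measure 117 mm over their backs; the gripper's body (75 mm by 190 mm) begins 51 mm behind the grasp point.
Start: joints at [-1.167, 0.321, -0.07, 1.45, 0.023, 1.371, -0.057], TCP at [0.247, 0.601, 0.223] pointing down, gripper open.
Joint ranges: [-2.86, 2.86], [-0.3, 2.09], [-1.38, 1.24], [0.06, 2.45], [-1.56, 4.7], [0.09, 2.05], [-2.69, 2.69]. Speed limits (rad/s): [2.57, 2.57, 3.14, 3.14, 3.14, 3.14, 3.14].

## Interface

Orientations are given as a rotation vector (axis times angle).
In Python, from bench import get_state, eyes, ticket gives the robot as it stands.
- The arm moves only by the tool carry_out, never from a script. Its argument "motion" is a list of rows, each a list of 2 entries, a list of its own where there are three numbers: the shift along the world's x, y, z in m, then the turn about the world's z in rad. A call has 1 to 20 rows; each row is the pose to reach, as a shift and turn from the pose commanded when the call began; what a row does not reach only later rows make up. A row lasts 1/10 s, in which the tool goes at most 50 mm and 8.59 degrees, less where a joint would pass 70% of its speed; a pose out of reach is approached as far as the arm can. A call with a gripper value outside its range is refused whole. "grip" is the gripper command: -1 is fully open, 1 is shut, values between are in proportion, set as the call begins (left out, the last holds). The fingers move at their own pace and stop on an object; "squeeze" is the grip in N (left out, the last holds). Time passes only in rows, so rows that repeat a pose let the fingers close. It gives the time, the measured TCP pose, the force and the opening at its end, in the units of the state.
- get_state(): the state, without advancing time (a new reading comes with each control period).
- eyes.get_image(name): name is "side" or "top" or "wrist"; returns a dict with "pixels" (384x512x3 uint8, blue, green, red), "mtx" (3x3 intrinsics, pixels), "extrinsics" (4x4, takes a point from camera to world coordinates). Camera axes: x right, y down, z forward; pixel columns grow to the right and rows downward; lengths in m; the calibration is good to about 2 mm. The wrist camera is an equidistant fisheye: a pixel r from the principal point sees the ray r / f radians off the axis. A picture is of the moment at which its call begins. There is no depth.
- ticket.close_job(): hands the job in, once; it reports no verdict.
The state is a dict: "time": time; "joint_positions": joint angles; "qd": joint speeds; "joint_torque": joint torques, N m; "position": TCP position; "tool_rot": TCP orientation; "ft_force": force on the tool from outside, world axes, zero at the start; "torque": the same for the moment, N m; "grip_width": opening from 0.0 (shut) to 1.0 (fully open).
Only numpy, scipy, OpenCV 4.12 (cv2) and the standard library are available. Lean on these libraries where they do the work, as an engineer would, in place of code of your own. Each camera call takes 0.05 s, during which the arm holds its last target. There are 200 camera calls.

## Working session

There is one attempt and no reset: what is moved stays moved. The work goes in short steps, Python scripts to look and compute and a tool call to move; the robot and the scene stay as the last step left them, time stands still between calls to the robot, and variables do not carry over. Pictures are saved under pics/ and viewed, about 8 in all and at most 12, crops included, and the job is handed in when it is done.

Besides the shell and the picture viewer there is one more tool, called as name([rows], argument=value, ...), one row to a line, values as JSON. carry_out: Moves the arm, as the interface text tells. Its arguments: {"type":"object","properties":{"motion":{"type":"array","items":{"type":"array"}},"grip":{"type":"number"},"squeeze":{"type":"number"}},"required":["motion"]}

```bash
mkdir -p pics; cat > h.py <<'E'
import numpy as np,cv2
from bench import get_state,eyes,ticket
def snap(n,f):
    d=eyes.get_image(n); np.savez('pics/'+f+'.npz',**{k:np.array(v) for k,v in d.items()}); cv2.imwrite('pics/'+f+'.png',d['pixels']); return d
def px2w(d,uv,z):
    K=np.array(d['mtx']);T=np.array(d['extrinsics']); uv=np.atleast_2d(np.array(uv,float))
    r=np.c_[uv,np.ones(len(uv))]@np.linalg.inv(K).T@T[:3,:3].T; o=T[:3,3]
    return o+r*((z-o[2])/r[:,2])[:,None]
def w2px(d,p):
    K=np.array(d['mtx']);T=np.array(d['extrinsics']); q=(np.atleast_2d(p)-T[:3,3])@T[:3,:3]; q=q@K.T; return q[:,:2]/q[:,2:]
E
python3 - <<'E'
from h import *
s=get_state(); print({k:np.round(v,3) for k,v in s.items()})
a=snap('top','t0');b=snap('side','s0')
for d in(a,b):print(np.round(d['mtx'],1),np.round(d['extrinsics'],3))
E
```

```text
{'time': np.float64(0.0), 'joint_positions': array([-1.167,  0.322, -0.07 ,  1.452,  0.023,  1.371, -0.057]), 'qd': array([-0.   , -0.   , -0.   , -0.001, -0.   , -0.002,  0.   ]), 'joint_torque': array([ 0.0000e+00, -4.9127e+01, -4.0400e-01, -3.1253e+01, -6.4000e-02,
        4.4000e-02,  0.0000e+00]), 'position': array([0.247, 0.601, 0.221]), 'tool_rot': array([ 2.609e+00,  1.749e+00, -2.000e-03]), 'ft_force': array([ 0.042,  0.151, -0.853]), 'torque': array([-0.007,  0.041,  0.044]), 'grip_width': np.float64(0.998)}
[[414.6   0.  261.5]
 [  0.  414.6 189.4]
 [  0.    0.    1. ]] [[ 0.008 -0.988  0.152  0.424]
 [-1.    -0.009 -0.003  0.006]
 [ 0.004 -0.152 -0.988  1.216]
 [ 0.     0.     0.     1.   ]]
[[479.6   0.  255.9]
 [  0.  479.6 187.4]
 [  0.    0.    1. ]] [[ 0.86  -0.37   0.352  0.057]
 [-0.51  -0.631  0.584 -0.896]
 [ 0.006 -0.682 -0.732  1.206]
 [ 0.     0.     0.     1.   ]]
```

```bash
ls; python3 -c "
import cv2,numpy as np
a=cv2.imread('pics/t0.png');cv2.imwrite('pics/t0b.png',cv2.resize(a,(800,600),interpolation=cv2.INTER_CUBIC))"
```

```text
h.py
pics
```

View pics/t0b.png

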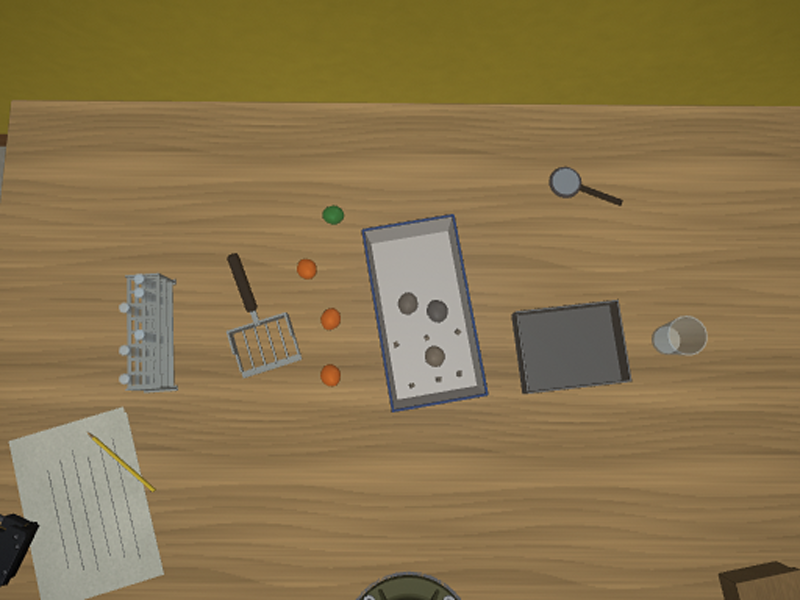

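View pics/s0.png

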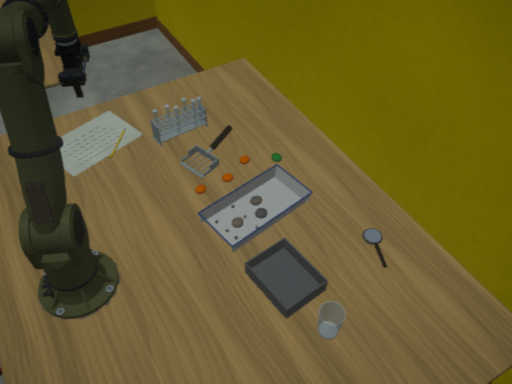

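```bash
cat > m.py <<'E'
from h import *
d=dict(np.load('pics/t0.npz')); f=.64
P=lambda l,z:np.round(px2w(d,np.array(l)*f,z),3)
tr=P([(362,230),(453,215),(487,394),(393,410)],.044);print('tray',tr[:,:2],tr.mean(0),[np.round(np.linalg.norm(tr[i]-tr[(i+1)%4]),3) for i in range(4)])
tb=P([(513,313),(617,301),(631,381),(522,393)],.05);print('tub',tb[:,:2],tb.mean(0),[np.round(np.linalg.norm(tb[i]-tb[(i+1)%4]),3) for i in range(4)])
print('peb',P([(407,303),(437,311),(434,356)],.016)[:,:2])
print('chips',P([(396,344),(426,337),(457,331),(411,385),(438,379),(459,373)],.009)[:,:2])
print('blade nose corners',P([(244,376),(300,358)],.008)[:,:2]);print('back',P([(229,332),(289,315)],.03)[:,:2])
print('handle',P([(252,308)],.035),P([(233,256)],.072))
print('dec',P([(307,268),(330,318),(330,375),(333,214)],.012)[:,:2])
print('rack',P([(127,276),(160,276),(176,389),(130,390)],.0)[:,:2])
a=d['pixels'];
c=np.hstack([cv2.resize(a[150:255,140:200],None,fx=5,fy=5,interpolation=2),cv2.resize(a[130:265,225:320],None,fx=4.5,fy=525/135,interpolation=2)[:525]])
cv2.imwrite('pics/c0.png',c);print(c.shape)
E
python3 m.py
```

```text
tray [[ 0.728  0.091]
 [ 0.758 -0.078]
 [ 0.428 -0.139]
 [ 0.399  0.029]] [ 0.57825 -0.02425  0.044  ] [np.float64(0.172), np.float64(0.336), np.float64(0.17), np.float64(0.335)]
tub [[ 0.574 -0.187]
 [ 0.598 -0.377]
 [ 0.454 -0.396]
 [ 0.431 -0.2  ]] [ 0.51425 -0.29     0.05   ] [np.float64(0.192), np.float64(0.145), np.float64(0.197), np.float64(0.144)]
peb [[ 0.596  0.006]
 [ 0.581 -0.05 ]
 [ 0.497 -0.045]]
chips [[ 0.519  0.026]
 [ 0.533 -0.03 ]
 [ 0.545 -0.088]
 [ 0.444 -0.003]
 [ 0.455 -0.053]
 [ 0.467 -0.092]]
blade nose corners [[0.458 0.306]
 [0.492 0.204]]
back [[0.537 0.332]
 [0.569 0.223]]
handle [[0.581 0.291 0.035]] [[0.67  0.32  0.072]]
dec [[0.661 0.196]
 [0.567 0.15 ]
 [0.461 0.147]
 [0.767 0.149]]
rack [[0.645 0.54 ]
 [0.646 0.477]
 [0.433 0.433]
 [0.43  0.518]]
(525, 728, 3)
```

View pics/c0.png

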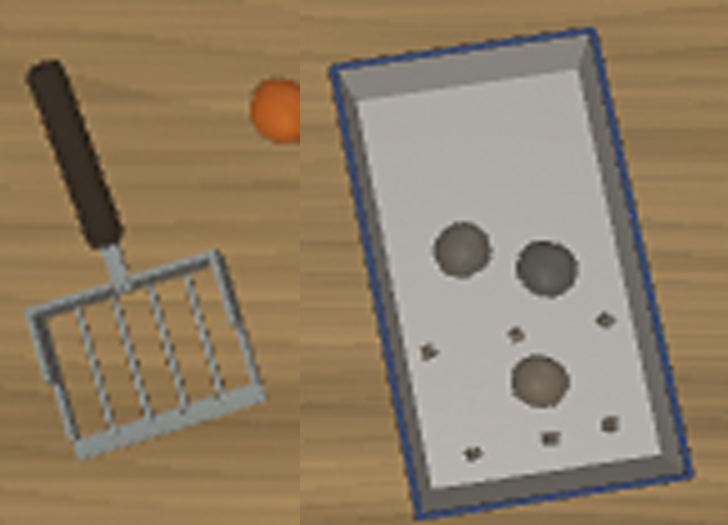

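The top view shows the scoop on the left at (265,340), with its nose toward the robot. The tray is in the middle, with pebbles at (407,303), (437,311) and (434,356). The tub is on the right at (570,347). The decoys are between the scoop and the tray. The measured tray and tub sizes match the given ones. I'll go to the handle next.

carry_out([
  [[0.367, -0.301, 0.0], 0.705],
  [[0.367, -0.301, 0.0], 0.705],
  [[0.367, -0.301, 0.0], 0.705],
  [[0.367, -0.301, 0.0], 0.705],
  [[0.367, -0.301, 0.0], 0.705],
  [[0.367, -0.301, 0.0], 0.705],
  [[0.367, -0.301, 0.0], 0.705],
  [[0.367, -0.301, 0.0], 0.705],
  [[0.367, -0.301, 0.0], 0.705],
  [[0.367, -0.301, 0.0], 0.705],
  [[0.367, -0.301, 0.0], 0.705],
  [[0.367, -0.301, -0.06], 0.705],
  [[0.367, -0.301, -0.1], 0.705],
  [[0.367, -0.301, -0.1], 0.705],
  [[0.367, -0.301, -0.1], 0.705],
], grip=-1)

```text
time: 1.6
position: [0.6131, 0.3006, 0.1223]
tool_rot: [-1.843, -2.542, 0.003]
ft_force: [0.1, 0.3, 1.2]
grip_width: 0.997
```

```bash
python3 - <<'E'
from h import *
s=get_state();print(s['time'],np.round(s['position'],4),np.round(s['tool_rot'],3),s['ft_force'])
d=snap('wrist','w1');print(d['mtx'])
cv2.imwrite('pics/w1.png',d['pixels'])
E
```

```text
1.6 [0.6131 0.3006 0.1223] [-1.843 -2.542  0.003] [0.07450923 0.3013023  1.16901535]
[[297.31863964   0.         252.75673038]
 [  0.         297.31863964 193.02454872]
 [  0.           0.           1.        ]]
```

View pics/w1.png

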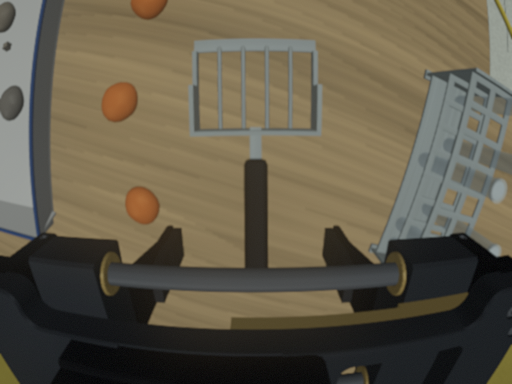

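The wrist view shows the handle centred between the jaws at about column 255, with the scoop aligned and the rack clear. I'll descend and close.

carry_out([
  [[0, 0, -0.05], 0],
  [[0, 0, -0.08], 0],
  [[0, 0, -0.097], 0],
  [[0, 0, -0.097], 0],
  [[0, 0, -0.097], 0],
])

```text
time: 2.15
position: [0.6157, 0.3013, 0.0283]
tool_rot: [1.844, 2.541, 0.006]
ft_force: [0.4, 0.1, 0.7]
grip_width: 1.002
```

carry_out([
  [[0, 0, 0], 0],
  [[0, 0, 0], 0],
  [[0, 0, 0], 0],
  [[0, 0, 0], 0],
  [[0, 0, 0], 0],
  [[0, 0, 0], 0],
], grip=1, squeeze=6)

```text
time: 2.75
position: [0.614, 0.3002, 0.0256]
tool_rot: [-1.845, -2.543, 0.0]
ft_force: [0.5, 0.6, -0.5]
grip_width: 0.542
```

carry_out([
  [[0, 0, 0], 0],
  [[0, 0, 0], 0],
  [[0, 0, 0], 0],
  [[0, 0, 0], 0],
  [[0, 0, 0], 0],
  [[0, 0, 0], 0],
])

```text
time: 3.35
position: [0.614, 0.3005, 0.0256]
tool_rot: [-1.845, -2.542, -0.0]
ft_force: [-0.4, 0.6, -0.4]
grip_width: 0.231
```

carry_out([
  [[-0.002, -0.0006, 0.006], 0],
  [[-0.004, -0.0014, 0.0126], 0],
  [[-0.0065, -0.002, 0.019], 0],
  [[-0.0095, -0.003, 0.0247], 0],
  [[-0.0125, -0.004, 0.031], 0],
  [[-0.0157, -0.005, 0.0363], 0],
  [[-0.019, -0.006, 0.042], 0],
  [[-0.0228, -0.0074, 0.0473], 0],
  [[-0.0228, -0.0074, 0.0473], 0],
  [[-0.0228, -0.0074, 0.0473], 0],
])

```text
time: 4.35
position: [0.5915, 0.293, 0.0733]
tool_rot: [1.845, 2.542, 0.002]
ft_force: [1.0, 1.2, -1.2]
grip_width: 0.227
```

carry_out([
  [[0, 0, 0], 0],
  [[0, 0, 0], 0],
  [[0, 0, 0], 0],
], squeeze=60)

```text
time: 4.65
position: [0.5916, 0.2931, 0.073]
tool_rot: [1.845, 2.542, 0.001]
ft_force: [1.9, 0.6, 1.4]
grip_width: 0.223
```

```bash
python3 - <<'E'
from h import *
s=get_state();print(s['time'],np.round(s['position'],4),np.round(s['ft_force'],2),np.round(s['torque'],3))
a=snap('side','s1');b=snap('wrist','w2')
c=np.hstack([cv2.resize(a['pixels'][90:230,120:320],(570,400),interpolation=2),cv2.resize(b['pixels'][:,130:400],(230,400))])
cv2.imwrite('pics/c1.png',c)
E
```

```text
4.65 [0.5916 0.2931 0.073 ] [1.87 0.57 1.45] [ 0.151 -0.162  0.012]
```

View pics/c1.png

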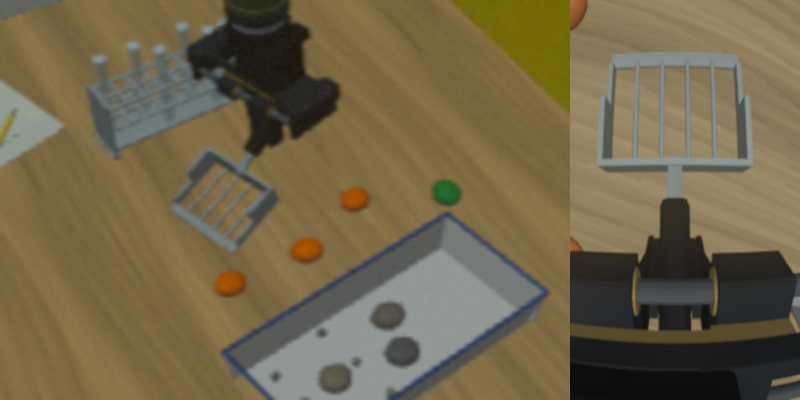

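The scoop is pitched nose-down about 20° with its lip still on the table. I'll lift it and check that the 60 N grip holds.

carry_out([
  [[0, 0, 0.02], 0],
  [[0, 0, 0.05], 0],
  [[0, 0, 0.09], 0],
  [[0.02, -0.035, 0.09], -0.03],
  [[0.045, -0.075, 0.09], -0.06],
  [[0.07, -0.12, 0.09], -0.1],
  [[0.094, -0.16, 0.09], -0.135],
  [[0.118, -0.2, 0.09], -0.135],
  [[0.14, -0.24, 0.09], -0.135],
  [[0.157, -0.268, 0.09], -0.135],
  [[0.166, -0.284, 0.09], -0.135],
  [[0.166, -0.284, 0.09], -0.135],
  [[0.166, -0.284, 0.09], -0.135],
])

```text
time: 6.05
position: [0.7564, 0.0107, 0.1619]
tool_rot: [-2.009, -2.411, -0.0]
ft_force: [-1.3, 0.6, -2.6]
grip_width: 0.222
```

```bash
cat >> h.py <<'E'
def fish(d,p):
    T=np.array(d['extrinsics']);K=np.array(d['mtx']);q=(np.atleast_2d(p)-T[:3,3])@T[:3,:3]
    r=np.hypot(q[:,0],q[:,1]);th=np.arctan2(r,q[:,2]);return np.c_[K[0,2]+K[0,0]*th*q[:,0]/r,K[1,2]+K[1,1]*th*q[:,1]/r]
def scoop_pts(L,s,pitch,off=(0,0)):
    "scoop-local pts (m) -> world, held at the grip point, nose-down pitch"
    from scipy.spatial.transform import Rotation as R
    Rt=R.from_rotvec(s['tool_rot']);A=Rt.as_matrix();g=np.array(s['position'])-.019*A[:,2]
    xj=np.arctan2(A[1,0],A[0,0]);yaw=xj-np.pi/2
    if np.cos(yaw)>0: yaw+=np.pi
    W=R.from_euler('z',yaw)*R.from_euler('y',pitch)
    return g+W.apply(np.atleast_2d(L)-np.array([-.101+off[0],0,.0445+off[1]]))
E
python3 - <<'E'
from h import *
s=get_state();print(s['time'],np.round(s['position'],4),np.round(s['ft_force'],2),np.round(s['torque'],3))
b=snap('wrist','w3')
im=b['pixels'].copy()
for p,c in((10,(0,255,0)),(20,(0,0,255)),(30,(255,0,0))):
    q=fish(b,scoop_pts([[.045,-.057,0],[.045,.057,0],[-.045,0,.03]],s,np.radians(p)));print(p,q.round(0).tolist())
    for u in q: cv2.circle(im,tuple(int(x) for x in u.round()),2,c,-1)
a=snap('top','t3')
cv2.imwrite('pics/c2.png',np.hstack([im[:,60:],cv2.resize(a['pixels'][100:280,200:320],(256,384),interpolation=2)]))
E
```

```text
6.05 [0.7564 0.0107 0.1619] [-1.33  0.55 -2.57] [ 0.167 -0.103 -0.018]
10 [[332.0, 34.0], [174.0, 34.0], [253.0, 156.0]]
20 [[325.0, 57.0], [181.0, 57.0], [253.0, 162.0]]
30 [[320.0, 81.0], [186.0, 80.0], [253.0, 169.0]]
```

View pics/c2.png

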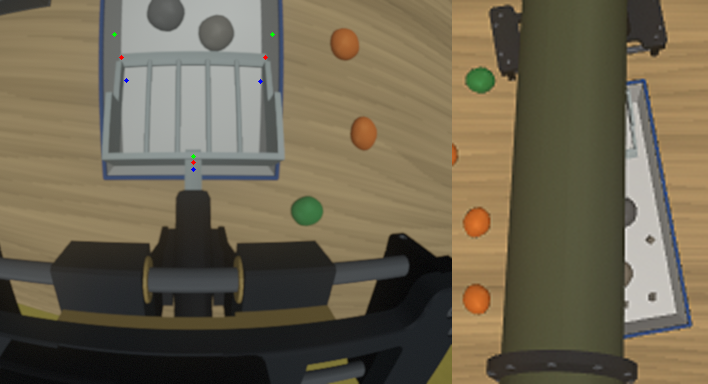

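Pitch is about 20° and holding, since the lip sits on the 20° markers (row about 55). The scoop is centred in the tray with the pebbles ahead of the lip. I'll lower it.

carry_out([
  [[0, 0, -0.03], 0],
  [[0, 0, -0.06], 0],
  [[0, 0, -0.072], 0],
  [[0, 0, -0.08], 0],
  [[0, 0, -0.08], 0],
  [[0, 0, -0.08], 0],
])

```text
time: 6.75
position: [0.7581, 0.0093, 0.0845]
tool_rot: [2.011, 2.412, 0.003]
ft_force: [-0.0, -0.1, -2.5]
grip_width: 0.222
```

carry_out([
  [[0, 0, -0.001], 0],
  [[0, 0, -0.003], 0],
  [[0, 0, -0.005], 0],
  [[0, 0, -0.007], 0],
  [[0, 0, -0.007], 0],
], squeeze=12)

```text
time: 7.25
position: [0.7571, 0.0088, 0.0757]
tool_rot: [-2.012, -2.412, 0.0]
ft_force: [0.7, 0.2, 0.4]
grip_width: 0.226
```

```bash
cat > chk.py <<'E'
import sys
from h import *
s=get_state();print(s['time'],np.round(s['position'],4),np.round(s['ft_force'],2),np.round(s['torque'],3))
b=snap('wrist',sys.argv[1]);im=b['pixels'].copy()
for p,c in((0,(255,255,0)),(10,(0,255,0)),(20,(0,0,255)),(30,(255,0,0))):
    for u in fish(b,scoop_pts([[.045,-.057,0],[.045,.057,0],[-.045,0,.03]],s,np.radians(p))): cv2.circle(im,tuple(int(x) for x in u.round()),2,c,-1)
cv2.imwrite('pics/'+sys.argv[1]+'v.png',cv2.resize(im[:240,100:400],(750,600),interpolation=2))
E
python3 chk.py w4
```

```text
7.25 [0.7571 0.0088 0.0757] [0.71 0.19 0.41] [ 0.032 -0.102  0.008]
```

View pics/w4v.png

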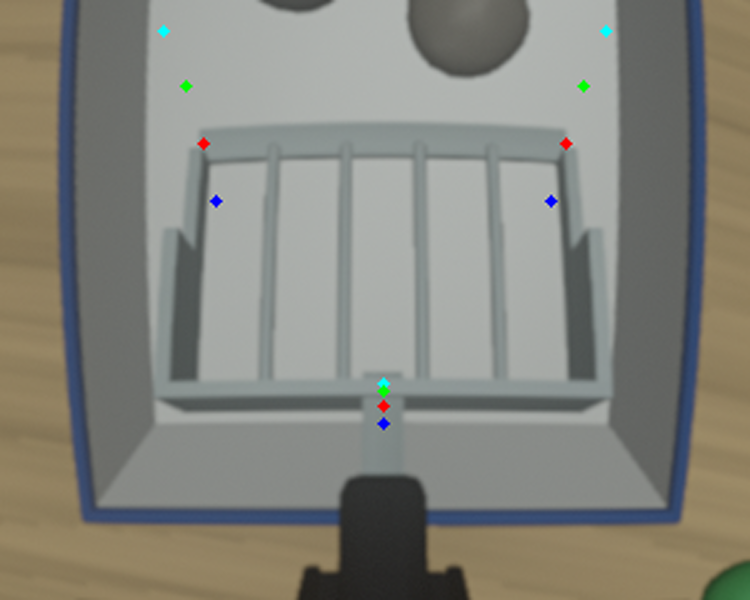

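The lip rests on the floor (force near zero) about 25 mm behind the nearest pebble. I'll push forward at this pitch, then flatten.

carry_out([
  [[-0.006, -0.0011, 0], 0],
  [[-0.012, -0.0022, 0], 0],
  [[-0.018, -0.0033, 0], 0],
  [[-0.024, -0.0044, 0], 0],
  [[-0.03, -0.0055, 0], 0],
  [[-0.036, -0.0066, 0], 0],
  [[-0.042, -0.0077, 0], 0],
  [[-0.048, -0.0088, 0], 0],
  [[-0.054, -0.0099, 0], 0],
  [[-0.06, -0.011, 0], 0],
  [[-0.066, -0.012, 0], 0],
  [[-0.07, -0.0127, 0], 0],
  [[-0.07, -0.0127, 0], 0],
])

```text
time: 8.6
position: [0.6863, -0.0041, 0.0757]
tool_rot: [-2.012, -2.411, 0.001]
ft_force: [-0.5, 1.5, -0.8]
grip_width: 0.228
```

carry_out([
  [[0.0035, 0.0006, -0.006], 0],
  [[0.0071, 0.0013, -0.011], 0],
  [[0.0105, 0.0019, -0.017], 0],
  [[0.0138, 0.0025, -0.0226], 0],
  [[0.0168, 0.003, -0.029], 0],
  [[0.0193, 0.0035, -0.0347], 0],
  [[0.0217, 0.0039, -0.041], 0],
  [[0.0236, 0.0043, -0.046], 0],
  [[0.0236, 0.0043, -0.046], 0],
  [[0.0236, 0.0043, -0.046], 0],
], squeeze=6)

```text
time: 9.6
position: [0.7109, 0.0004, 0.0301]
tool_rot: [-2.013, -2.412, -0.0]
ft_force: [-0.9, 0.5, 0.7]
grip_width: 0.228
```

```bash
python3 chk.py w5
```

```text
9.6 [7.109e-01 4.000e-04 3.010e-02] [-0.91  0.52  0.67] [0.06  0.143 0.025]
```

View pics/w5v.png

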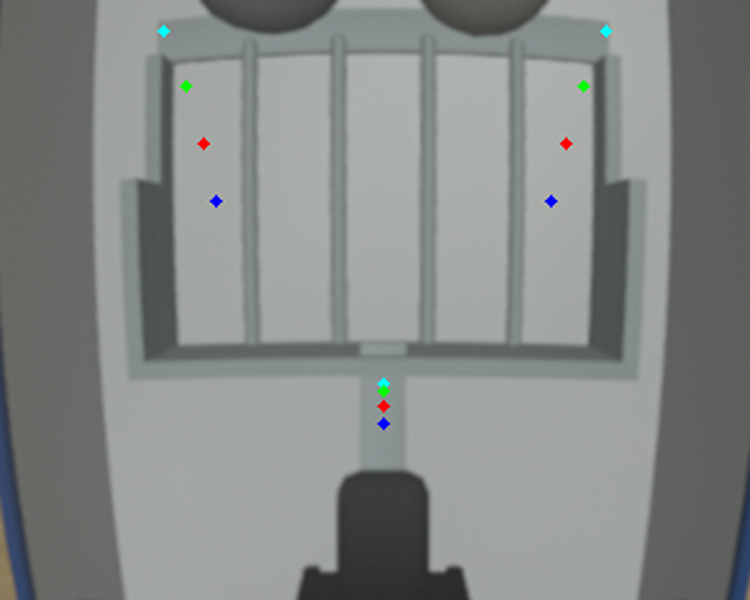

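Flat on the tray floor, with both near pebbles at the lip. I'll drive toward the near end wall.

carry_out([
  [[-0.006, -0.0011, 0], 0],
  [[-0.012, -0.0022, 0], 0],
  [[-0.018, -0.0033, 0], 0],
  [[-0.024, -0.0044, 0], 0],
  [[-0.03, -0.0055, 0], 0],
  [[-0.036, -0.0066, 0], 0],
  [[-0.042, -0.0077, 0], 0],
  [[-0.048, -0.0088, 0], 0],
  [[-0.054, -0.0099, 0], 0],
  [[-0.06, -0.011, 0], 0],
  [[-0.066, -0.012, 0], 0],
  [[-0.072, -0.0131, 0], 0],
  [[-0.078, -0.0142, 0], 0],
  [[-0.084, -0.0153, 0], 0],
  [[-0.09, -0.0164, 0], 0],
  [[-0.09, -0.0164, 0], 0],
], squeeze=14)

```text
time: 11.25
position: [0.6195, -0.0163, 0.0298]
tool_rot: [-2.012, -2.411, 0.002]
ft_force: [1.7, 0.6, 3.7]
grip_width: 0.225
```

carry_out([
  [[-0.005, -0.0009, 0], 0],
  [[-0.01, -0.0018, 0], 0],
  [[-0.015, -0.0027, 0], 0],
  [[-0.02, -0.0036, 0], 0],
  [[-0.025, -0.0045, 0], 0],
  [[-0.025, -0.0045, 0], 0],
])

```text
time: 11.85
position: [0.5954, -0.0207, 0.0301]
tool_rot: [2.013, 2.412, 0.0]
ft_force: [3.5, 0.3, 4.4]
grip_width: 0.23
```

```bash
cat > chk2.py <<'E'
import sys
from h import *
n=sys.argv[1];s=get_state();print(s['time'],np.round(s['position'],4),np.round(s['ft_force'],2),np.round(s['torque'],3))
b=snap('wrist',n+'w')['pixels'];a=snap('side',n+'s')['pixels'];t=snap('top',n+'t')['pixels']
z=lambda i,w:cv2.resize(i,(w,300),interpolation=2)
x=[int(v) for v in sys.argv[2:6]] if len(sys.argv)>5 else [150,270,170,350]
c=np.vstack([cv2.resize(b[:230,60:450],(700,300*700//700),interpolation=2),np.hstack([z(a[x[0]:x[1],x[2]:x[3]],450),z(t[120:290,220:360],250)])])
cv2.imwrite('pics/'+n+'.png',c)
E
python3 chk2.py k1
```

```text
11.85 [ 0.5954 -0.0207  0.0301] [3.45 0.32 4.37] [ 0.136 -0.63   0.004]
```

View pics/k1.png

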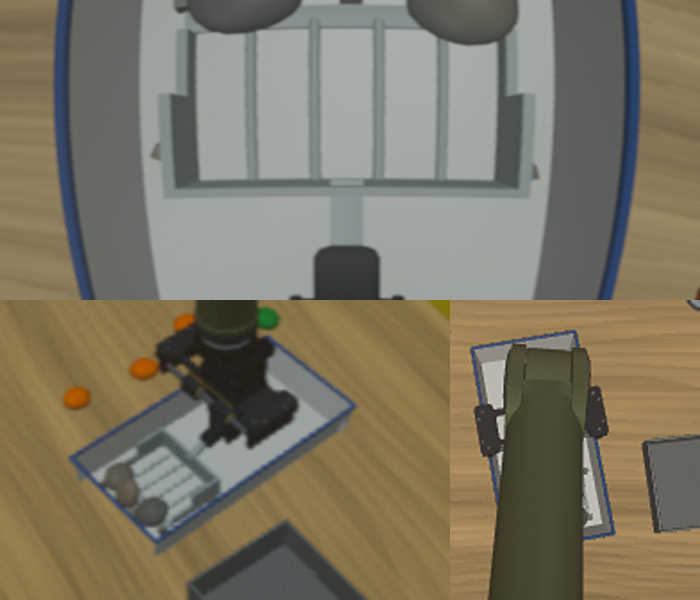

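The three pebbles are gathered against the end wall. Two are mounting the lip and the third is between them, at a force of about 5 N. I'll keep pushing slowly.

carry_out([
  [[-0.003, -0.0005, 0], 0],
  [[-0.006, -0.0011, 0], 0],
  [[-0.009, -0.0016, 0], 0],
  [[-0.012, -0.0022, 0], 0],
  [[-0.015, -0.0027, 0], 0],
  [[-0.015, -0.0027, 0], 0],
], squeeze=18)

```text
time: 12.6
position: [0.5844, -0.0221, 0.0309]
tool_rot: [2.008, 2.409, 0.009]
ft_force: [11.1, 1.8, 1.5]
grip_width: 0.231
```

```bash
cat > peb.py <<'E'
import sys
from h import *
s=get_state();print(s['time'],np.round(s['position'],4),np.round(s['ft_force'],2))
d=snap('wrist',sys.argv[1]);im=d['pixels']
# side-camera pebbles: brownish/grey dark blobs inside tray region
e=snap('side',sys.argv[1]+'s');h=e['pixels'];g=cv2.cvtColor(h,cv2.COLOR_BGR2GRAY).astype(int)
K=None
# ascii view of scoop region in side image, in scoop frame at z~12mm over blade
pts=[]
X=np.arange(.065,-.05,-.005);Y=np.arange(.06,-.061,-.0025)
P=np.array([[x,y,.014] for x in X for y in Y]);W=scoop_pts(P,s,0)
q=w2px(e,W);G=g[np.clip(q[:,1].round().astype(int),0,383),np.clip(q[:,0].round().astype(int),0,511)].reshape(len(X),len(Y))
print('side view; rows x from nose(+65) back, cols y +60..-60')
for x,r in zip(X,G): print('%4d '%(x*1000)+''.join('#' if v<85 else '+' if v<115 else '.' for v in r))
P[:,2]=.016;W=scoop_pts(P,s,0);q=fish(d,W);g=cv2.cvtColor(im,cv2.COLOR_BGR2GRAY)
ok=(q[:,1]>=0)&(q[:,1]<384)
G=np.where(ok,g[np.clip(q[:,1].round().astype(int),0,383),np.clip(q[:,0].round().astype(int),0,511)],255).reshape(len(X),len(Y))
print('wrist')
for x,r in zip(X,G): print('%4d '%(x*1000)+''.join('#' if v<85 else '+' if v<115 else '.' for v in r))
E
python3 peb.py p1
```

```text
12.6 [ 0.5844 -0.0221  0.0309] [11.06  1.81  1.47]
side view; rows x from nose(+65) back, cols y +60..-60
  65 ...............++...............................+
  60 #####################+#+#+#+#+#+#+#+########+#+#+
  55 ++....##########++++########++....###########.+..
  50 ++..++##########++++######++++.+.######++##++....
  45 ..++######+#+############++++++++####+++++++++...
  40 ..#########++##########+++++++++++####++++++++++.
  35 ...####################+++++++++++++##+++++++++++
  30 +..##############+++####++++++++#####++++####++++
  25 +..++#############...++#####+++###############++.
  20 ++....##########.+.......++++....++.#+######++...
  15 ......++++++............................++##.....
  10 +........................................++++....
   5 +........................................++++....
   0 ++.......................................+##++...
  -4 ##++......................................####+++
  -9 ####++..................................++#######
 -14 ####++...................................++######
 -19 ####++...................................++#####+
 -24
[... 841 characters left out ...]
...................................+....
  10 ....#.......................................+....
   5 ....#.......................................+....
   0 .+###.......................................###..
  -4 .+###.......................................###..
  -9 .+###.......................................###..
 -14 .+##+.......................................###..
 -19 .+###.......................................###..
 -24 .+###.......................................###..
 -29 .+###.......................................###..
 -34 .+###.......................................###..
 -39 .+#+++++++++++++++++++.....+++++++++++++++++++#..
 -44 .................................................
```

carry_out([
  [[-0.002, -0.0004, 0], 0.02],
  [[-0.003, -0.0005, 0], -0.02],
  [[-0.004, -0.0007, 0], 0.03],
  [[-0.005, -0.0009, 0], -0.03],
  [[-0.006, -0.0011, 0], 0.03],
  [[-0.007, -0.0013, 0], -0.03],
  [[-0.007, -0.0013, 0], 0.02],
  [[-0.007, -0.0013, 0], 0],
])

```text
time: 13.5
position: [0.5806, -0.0222, 0.0324]
tool_rot: [2.004, 2.407, 0.016]
ft_force: [14.6, 2.5, 3.0]
grip_width: 0.23
```

```bash
python3 peb.py p2
```

```text
13.5 [ 0.5806 -0.0222  0.0324] [14.59  2.51  3.03]
side view; rows x from nose(+65) back, cols y +60..-60
  65 .................................................
  60 +.+.+.+.+.+.+.+.+++.+.+.+.+.+.+.+..........+.++++
  55 ##++#########################+#+#+###############
  50 ....++###########+##########++...###########.....
  45 +..++############++######++++++#######+#+++++....
  40 .++####################++++++++++###+++++++++++..
  35 .+########+###########++++++++++++####+++++++++..
  30 +++###################++++++++++++####+##+++++++.
  25 ...##############+..+######++++############++++..
  20 ....+############....++####++++++###########++...
  15 ......#######+#++.......+...........++++###++....
  10 +.....+.+.+.............................+##++....
   5 +........................................##+.....
   0 +.......................................++#+.....
  -4 ++......................................++##++...
  -9 ##++.....................................+####+++
 -14 ###++++..................................#######+
 -19 ###++....................................+######+
 -24
[... 841 characters left out ...]
####+.......................+#++..++....
  10 ....+......................................++....
   5 ....#......................................++....
   0 ....#......................................++....
  -4 .+###......................................+###..
  -9 .+###......................................+###..
 -14 .+###.......................................###..
 -19 .+###.......................................###..
 -24 .+###.......................................###..
 -29 .+###......................................+###..
 -34 .+##+.......................................###..
 -39 .+###......................................+###..
 -44 .+++++.++++++++..................................
```

carry_out([
  [[0.004, 0.0007, 0.0], 0],
  [[0.005, 0.0009, -0.003], 0],
  [[0.006, 0.0011, -0.006], 0],
  [[0.008, 0.0015, -0.009], 0],
  [[0.01, 0.0018, -0.012], 0],
  [[0.01, 0.0018, -0.012], 0],
], squeeze=9)

```text
time: 14.2
position: [0.584, -0.0223, 0.0176]
tool_rot: [-2.012, -2.412, 0.0]
ft_force: [3.1, 1.1, 5.2]
grip_width: 0.227
```

```bash
cat > pit.py <<'E'
import sys
from h import *
from scipy.optimize import minimize
s=get_state();d=snap('wrist',sys.argv[1]);g=cv2.GaussianBlur(cv2.cvtColor(d['pixels'],cv2.COLOR_BGR2GRAY),(0,0),1).astype(float)
# fit pitch and handle slip to image edges: back wall top edges, rear side-wall top edges
E=cv2.magnitude(cv2.Sobel(g,cv2.CV_64F,1,0),cv2.Sobel(g,cv2.CV_64F,0,1));E=cv2.GaussianBlur(np.minimum(E,150),(0,0),1)
t=np.linspace(0,1,30)[:,None];L=lambda a,b:np.array(a)*(1-t)+np.array(b)*t
S=np.vstack([L([-.045,-.057,.03],[-.045,.057,.03]),L([-.045,-.057,.03],[0,-.057,.03]),L([-.045,.057,.03],[0,.057,.03])]+[L([-.042,y,.004],[.03,y,.004]) for y in(-.035,-.031,-.013,-.009,.009,.013,.031,.035)])
def f(v):
    q=fish(d,scoop_pts(S,s,v[0],(v[1],v[2])));x=q.astype(np.float32)
    return -cv2.remap(E.astype(np.float32),x[:,:1],x[:,1:],cv2.INTER_LINEAR).mean()+2e5*(v[1]**2+v[2]**2)
best=min(((f((p,a,b)),p,a,b) for p in np.radians(np.arange(-25,45,1.5)) for a in np.arange(-.008,.009,.004) for b in(-.005,0,.005)))
r=minimize(f,best[1:],method='Nelder-Mead',options=dict(initial_simplex=np.array(best[1:])+np.array([[0,0,0],[.02,0,0],[0,.003,0],[0,0,.003]])))
print('t',s['time'],np.round(s['position'],4),'F',np.round(s['ft_force'],1),'T',np.round(s['torque'],2),'pitch',np.degrees(r.x[0]).round(1),'slip',r.x[1:].round(4),r.fun.round(1),'lip',scoop_pts([.045,0,0],s,r.x[0],r.x[1:]).round(4),'back',scoop_pts([-.045,0,0],s,r.x[0],r.x[1:]).round(4))
E
python3 pit.py q1
```

```text
t 14.2 [ 0.584  -0.0223  0.0176] F [3.1 1.1 5.2] T [ 0.33 -0.69  0.01] pitch -10.3 slip [ 0.0015 -0.0011] -58.5 lip [[ 0.4365 -0.0493  0.0199]] back [[ 0.5236 -0.0334  0.0037]]
```

carry_out([
  [[-0.003, -0.0005, 0], 0.03],
  [[-0.005, -0.0009, 0], -0.03],
  [[-0.007, -0.0013, 0], 0.04],
  [[-0.009, -0.0016, 0], -0.04],
  [[-0.01, -0.0018, 0], 0.03],
  [[-0.01, -0.0018, 0], 0],
], squeeze=20)

```text
time: 14.85
position: [0.5716, -0.0253, 0.0171]
tool_rot: [-2.011, -2.411, 0.005]
ft_force: [-0.7, -1.3, 4.7]
grip_width: 0.225
```

```bash
python3 pit.py q2; sed -i 's/,s,0)/,s,PI)/g; s/^import sys/import sys\nimport math\nPI=math.radians(float(sys.argv[2])) if len(sys.argv)>2 else 0/' peb.py; python3 peb.py p3 -10
```

```text
t 14.85 [ 0.5716 -0.0253  0.0171] F [-0.7 -1.3  4.7] T [-0.37  0.16  0.15] pitch -5.3 slip [ 0.002 -0.   ] -47.7 lip [[ 0.4266 -0.0518  0.0051]] back [[ 0.5148 -0.0357 -0.0032]]
14.9 [ 0.5717 -0.0255  0.0171] [-1.1  -1.44  4.48]
side view; rows x from nose(+65) back, cols y +60..-60
  65 .............................................++++
  60 .............................................++++
  55 ................+............................++++
  50 +#####################+#+#+#+#+#+#+#+#+#+#+####+#
  45 +++++++++##########+#++++++++++++++++#####+#.++##
  40 .......+###########+++++#+#++++++.++########+++++
  35 ......++############+########++++########+##++##+
  30 +.....+###################++++++++#######++++++++
  25 #++...+###################+++++++++++####++++++++
  20 #+....+####################++++++++++#########+++
  15 #++....+###########+#.######++++++++############+
  10 ##......##########++....++#########+#############
   5 #+.......++######++......++..+++++++...#+######++
   0 #++..............+...............+........+##++.+
  -4 ##.......................................
[... 1019 characters left out ...]
########......+#######.....#########+...
  10 ...#+......##+..........................+...#+...
   5 ...#........................................#....
   0 ...#........................................#+...
  -4 ..+#........................................#+++.
  -9 +###+.......................................####.
 -14 +###........................................####.
 -19 +###........................................####.
 -24 +###+.......................................####.
 -29 .###+.......................................####.
 -34 .###+.......................................####.
 -39 .###+.......................................####.
 -44 .##+++++++++++++++++++++++++++++++++++++++++++##.
```

The force has dropped and the pebbles have slid inward onto the blade. I'll lock the grip, lift a little and shake low over the tray.

carry_out([
  [[0, 0, 0], 0],
  [[0, 0, 0], 0],
  [[0, 0, 0], 0],
  [[0.001, 0, 0.004], 0],
  [[0.002, 0, 0.01], 0],
  [[0.004, 0, 0.016], 0],
  [[0.006, 0.001, 0.02], 0],
  [[0.008, 0.001, 0.024], 0],
  [[0.008, 0.001, 0.024], 0],
  [[0.008, 0.001, 0.024], 0],
], squeeze=60)

```text
time: 16.0
position: [0.5819, -0.0234, 0.0419]
tool_rot: [2.013, 2.412, 0.0]
ft_force: [-0.4, -0.2, -4.2]
grip_width: 0.229
```

```bash
python3 pit.py q3; python3 peb.py p4 -9|tail -24
```

```text
t 16.0 [ 0.5819 -0.0234  0.0419] F [-0.4 -0.2 -4.2] T [ 0.11 -0.38  0.04] pitch -9.5 slip [ 0.0014 -0.0006] -53.9 lip [[ 0.4345 -0.0503  0.0415]] back [[ 0.5218 -0.0344  0.0266]]
wrist
  65 .................................................
  60 .................................................
  55 .................................................
  50 .................................................
  45 .................................................
  40 .................................................
  35 +++.######+..........................##+++++++++#
  30 ++..##################+++++++++++#####++++++#####
  25 ++.#####################+++++++++######++++#####+
  20 +..+++#############.#####+++++++#.#############++
  15 +..++..##########...+######++++##...#########+..+
  10 +..+#.....+###........##########.......+##..#...+
   5 +..++.....................+.................#...+
   0 +..+#.......................................#...+
  -4 +..++.......................................#++.+
  -9 .####.......................................####.
 -14 .###+.......................................####.
 -19 .####.......................................####.
 -24 .####.......................................####.
 -29 .###+.......................................####.
 -34 .####.......................................####.
 -39 .####.......................................####.
 -44 .##++++++++++++++++++++++++++++++++++++++++++###.
```

carry_out([
  [[0.012, 0.002, 0], 0],
  [[0.02, 0.0036, 0], 0],
  [[0.008, 0.001, 0], 0],
  [[0.02, 0.0036, 0], 0],
  [[0.008, 0.001, 0], 0],
  [[0.022, 0.004, 0], 0],
  [[0.008, 0.001, 0], 0],
  [[0.022, 0.004, 0], 0],
  [[0.008, 0.001, 0], 0],
  [[0.022, 0.004, 0], 0],
  [[0.02, 0.009, 0], 0],
  [[0.022, -0.001, 0], 0],
  [[0.02, 0.009, 0], 0],
  [[0.022, -0.001, 0], 0],
  [[0.02, 0.004, 0], 0],
  [[0.02, 0.004, 0], 0],
])

```text
time: 17.75
position: [0.6014, -0.0193, 0.0418]
tool_rot: [-2.013, -2.411, -0.0]
ft_force: [0.6, 1.6, -4.6]
grip_width: 0.219
```

```bash
python3 pit.py q4; python3 peb.py p5 -9|tail -24
python3 - <<'E'
from h import *
d=dict(np.load('pics/p5.npz'));e=dict(np.load('pics/p5s.npz'))
c=np.hstack([cv2.resize(d['pixels'][0:200,120:390],(473,350),interpolation=2),cv2.resize(e['pixels'][165:275,175:275],(318,350),interpolation=2)])
cv2.imwrite('pics/v10.png',c)
E
```

```text
t 17.75 [ 0.6014 -0.0193  0.0418] F [ 0.6  1.6 -4.6] T [ 0.21 -0.27  0.03] pitch -10.0 slip [ 0.0014 -0.0006] -53.4 lip [[ 0.4538 -0.0461  0.0428]] back [[ 0.541  -0.0303  0.0271]]
wrist
  65 .................................................
  60 .................................................
  55 .................................................
  50 .................................................
  45 .................................................
  40 .................................................
  35 +..............................................++
  30 +..............................................++
  25 +..++.......................................#..++
  20 +..+...........................+++++++......#..++
  15 +..++.........................+++++++++++...#...+
  10 +..++........................++++++++..+++..#...+
   5 +..++.......................#++++++++++++++.#...+
   0 ...++.......................##+++++++++++++.#...+
  -4 ...++....++++++++............###++++++++++..#++.+
  -9 .###+..+++++++++++#+..++++++...###++++++#+..####.
 -14 .###++++++++++++++##.++++++++...+######+....####.
 -19 .####++++++++++++####++++.+++...............####.
 -24 .####+++++++++++####++++..+++...............####.
 -29 .####++++++++++######++++++++..............#+###.
 -34 .######++++#######..#++++++++...............#+##.
 -39 .####.+#########.....##+++#.................#+#+.
 -44 .##++++++++#+++++++++++++++++++++++++++++++++++#.
```

View pics/v10.png

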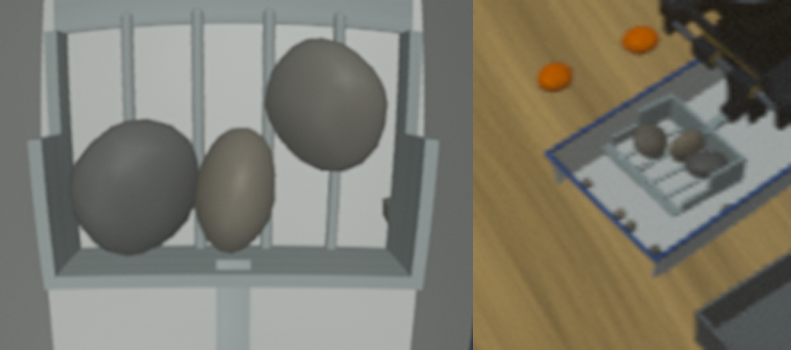

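All three pebbles sit deep on the blade. The small dark spot at right (388,208) is cut off by the side wall, so it looks like a chip on the tray floor below. I'll lift, then check that it doesn't travel with the scoop.

carry_out([
  [[0, 0, 0.006], 0],
  [[0, 0, 0.014], 0],
  [[0, 0, 0.024], 0],
  [[0, 0, 0.034], 0],
  [[0, 0, 0.044], 0],
  [[0, 0, 0.054], 0],
  [[0, 0, 0.064], 0],
  [[0, 0, 0.07], 0],
  [[0, 0, 0.072], 0],
  [[0, 0, 0.072], 0],
  [[0, 0, 0.072], 0],
])

```text
time: 19.0
position: [0.6014, -0.0194, 0.1133]
tool_rot: [-2.012, -2.412, 0.001]
ft_force: [0.2, 0.4, -4.7]
grip_width: 0.223
```

```bash
python3 pit.py q5; python3 - <<'E'
from h import *
g=lambda f:cv2.cvtColor(np.load('pics/%s.npz'%f)['pixels'],cv2.COLOR_BGR2GRAY)
a,b=g('q4'),g('q5')
for m in(a,b):
    print('\n'.join(''.join('#' if v<80 else '+' if v<110 else '.' for v in r) for r in m[6:150:3,140:372:3]));print()
E
```

```text
t 19.0 [ 0.6014 -0.0194  0.1133] F [ 0.2  0.4 -4.7] T [ 0.11 -0.27  0.02] pitch -3.9 slip [0.0019 0.0009] -49.7 lip [[ 0.4569 -0.0458  0.097 ]] back [[ 0.5453 -0.0297  0.0908]]
..........................................................................++++
..........................................................................++++
..........................................................................++++
..........................................................................++++
.....+.................................................................+..++++
.....+................................................................++..++++
.....+.............................................+++++++............++..++++
.....+...........................................+++++++++++..........++...+++
.....+..........................................+++++++++++++.........++...+++
.....++........................................+++++++++++++++........++...+++
.....++........................................++++++++++...+++.......++...+++
.....++.......................................++++++++
[... 5961 characters left out ...]
+++++++++++++++####+.#++++++++++++#....................++++++++.....
...+++++##++++++++++++++#####..+#++++++++++++....................+++++++#.....
...++++++##+++++++++++######....#++++++++++#.....................++++++++.....
...+++++++##++++++++#######.....+#++++++++#+.....................++++++++.....
...++++++.+###############.......#+++++++#.......................++++++++.....
...+++++++.+############+.........#+++++#........................++++++++.....
....+++++++..##########++.....+...+#####+........................++++++++.....
....++++++++++++#####++++++++++++++++++++++++..++.++...+++.+++++++++++++......
....+++++++++++++++++++++++++++++++.......++++........++++++++++++++++++......
```

The chip shifted in the image, so it is on the tray floor and the blade carries only the pebbles. I'll carry them to the tub.

carry_out([
  [[0, -0.006, 0], 0],
  [[0, -0.018, 0], 0],
  [[0, -0.036, 0], 0],
  [[0, -0.056, 0], 0],
  [[0, -0.078, 0], -0.01],
  [[0, -0.1, 0], -0.02],
  [[0, -0.122, 0], -0.03],
  [[0, -0.144, 0], -0.04],
  [[0, -0.166, 0], -0.05],
  [[0, -0.188, 0], -0.05],
  [[0, -0.208, 0], -0.05],
  [[0, -0.226, 0], -0.05],
  [[0, -0.24, 0], -0.05],
  [[0.001, -0.25, 0], -0.05],
  [[0.0015, -0.256, 0], -0.05],
  [[0.0015, -0.2585, 0], -0.05],
  [[0.0015, -0.2585, 0], -0.05],
])

```text
time: 20.75
position: [0.6035, -0.2775, 0.1138]
tool_rot: [-2.071, -2.361, -0.001]
ft_force: [-0.5, -0.3, -4.0]
grip_width: 0.225
```

```bash
python3 pit.py q6; python3 - <<'E'
from h import *
s=get_state();d=dict(np.load('pics/q6.npz'));im=d['pixels'].copy()
c,sn=np.cos(.13),np.sin(.13);R=np.array([[c,-sn],[sn,c]])
t=np.linspace(-1,1,60)
for l in ([(x*.075,y*.095) for x in(-1,1) for y in t]+[(x*.075,y*.095) for y in(-1,1) for x in t]):
    u=fish(d,np.r_[np.array([.514,-.29])+R@np.array(l),.05][None])[0]
    if 0<u[0]<511 and 0<u[1]<383: cv2.circle(im,(int(u[0]),int(u[1])),0,(0,255,255),-1)
a=snap('top','t6')['pixels']
cv2.imwrite('pics/v11.png',np.hstack([cv2.resize(im[:260,60:450],(600,400)),cv2.resize(a[170:270,310:410],(200,200))][:1]))
E
```

```text
t 20.75 [ 0.6035 -0.2775  0.1138] F [-0.5 -0.3 -4. ] T [ 0.05 -0.28 -0.02] pitch -11.1 slip [ 0.0013 -0.0007] -47.0 lip [[ 0.4543 -0.2972  0.1176]] back [[ 0.5419 -0.2856  0.1003]]
```

View pics/v11.png

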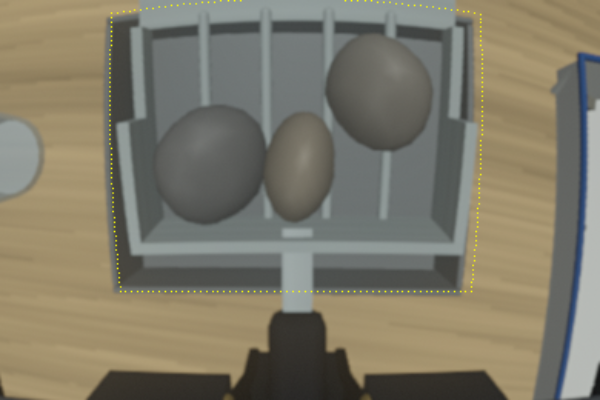

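The scoop is centred over the tub, which matches its predicted outline within about 4 mm, and the pebbles are secure. I'll lower and then ease the grip so the nose sinks slowly.

carry_out([
  [[0, 0, -0.008], 0],
  [[0, -0.001, -0.018], 0],
  [[0, -0.002, -0.028], 0],
  [[0, -0.002, -0.038], 0],
  [[0, -0.002, -0.048], 0],
  [[0, -0.002, -0.055], 0],
  [[0, -0.002, -0.058], 0],
  [[0, -0.002, -0.058], 0],
])

```text
time: 21.65
position: [0.6031, -0.2798, 0.0553]
tool_rot: [-2.072, -2.361, 0.0]
ft_force: [0.4, -0.2, -4.2]
grip_width: 0.222
```

carry_out([
  [[0, 0, 0], 0],
  [[0, 0, 0], 0],
], squeeze=45)

```text
time: 21.85
position: [0.6038, -0.2802, 0.0566]
tool_rot: [2.071, 2.36, 0.001]
ft_force: [-0.1, 0.4, -3.7]
grip_width: 0.227
```

carry_out([
  [[0, 0, 0], 0],
  [[0, 0, 0], 0],
], squeeze=36)

```text
time: 22.05
position: [0.6035, -0.2801, 0.0563]
tool_rot: [2.072, 2.361, 0.0]
ft_force: [0.4, -0.6, -4.1]
grip_width: 0.223
```

carry_out([
  [[0, 0, 0], 0],
  [[0, 0, 0], 0],
], squeeze=30)

```text
time: 22.25
position: [0.6034, -0.28, 0.0562]
tool_rot: [2.072, 2.361, 0.0]
ft_force: [0.3, 0.2, -3.1]
grip_width: 0.229
```

carry_out([
  [[0, 0, 0], 0],
  [[0, 0, 0], 0],
], squeeze=26)

```text
time: 22.45
position: [0.6035, -0.28, 0.0561]
tool_rot: [2.072, 2.361, 0.0]
ft_force: [1.3, -0.2, -2.3]
grip_width: 0.229
```

```bash
python3 pit.py q7
```

```text
t 22.45 [ 0.6035 -0.28    0.0561] F [ 1.3 -0.2 -2.3] T [-0.02 -0.06  0.04] pitch 11.1 slip [ 0.0007 -0.0007] -58.4 lip [[ 0.4704 -0.2974  0.0042]] back [[ 0.558  -0.286   0.0215]]
```

The lip is resting on the tub floor at an 11° pitch. I'll raise the handle to tip the pebbles out.

carry_out([
  [[0, 0, 0.003], 0],
  [[0, 0, 0.006], 0],
  [[0, 0, 0.01], 0],
  [[0, 0, 0.014], 0],
  [[0, 0, 0.018], 0],
  [[0, 0, 0.022], 0],
  [[0, 0, 0.026], 0],
  [[0, 0, 0.03], 0],
  [[0, 0, 0.034], 0],
  [[0, 0, 0.038], 0],
  [[0, 0, 0.042], 0],
  [[0, 0, 0.046], 0],
  [[0, 0, 0.05], 0],
  [[0, 0, 0.054], 0],
  [[0, 0, 0.058], 0],
  [[0, 0, 0.058], 0],
  [[0, 0, 0.058], 0],
], squeeze=8)

```text
time: 24.2
position: [0.6036, -0.2799, 0.1141]
tool_rot: [2.072, 2.361, 0.001]
ft_force: [0.1, 0.4, -2.1]
grip_width: 0.226
```

```bash
python3 pit.py q8; python3 peb.py p8 38
```

```text
t 24.2 [ 0.6036 -0.2799  0.1141] F [ 0.1  0.4 -2.1] T [ 0.15 -0.26  0.01] pitch 34.3 slip [0.0025 0.0001] -55.6 lip [[ 0.5108 -0.292   0.0154]] back [[ 0.5846 -0.2824  0.0661]]
24.25 [ 0.6034 -0.2798  0.1138] [ 0.17 -0.24 -2.67]
side view; rows x from nose(+65) back, cols y +60..-60
  65 ###########++++++++++++++++++++#+########++++++++
  60 #+##########++++++++++++++++++#############++++++
  55 ++++########+++++++++++++++++####################
  50 #++++######++++++++++++++++++######+++++++#####++
  45 ###########++++++++++++++++++#####++++++++++##+++
  40 ########.......+++..+++.+.+++++++##+++++++++##+++
  35 #+++++...........................++++++++++++.+++
  30 ++...........................+....+..+++++...++++
  25 ##+++++++++++++++++++++++++..++++++++++++++++++++
  20 #+++++++++++++++++++++++++++++++++++++++++####+++
  15 #++++++++++++++++++++++++++++++++++++++++++##++++
  10 #++++++++.++++++++++++++++++++++++++.++++++##++++
   5 #++++++++++++++++++++++++++++++++++++++++++##++.+
   0 #+++++++++++++++++.++++++++++++++++++++++++##++++
  -4 ###++..+++++++++++++++++++++++++++++..+++
[... 1019 characters left out ...]
++..++++++..+++++++..++++++..++++++++..+
  10 ...++++++++..++++++..+++++++..+++++++.++++++++...
   5 .+.++++++++.+++++++..+++++++..++++++..++++++++.+.
   0 .++++++++++.+++++++..+++++++.+++++++..++++++++++.
  -4 .#+++++++++.+++++++..+++++++.+++++++..++++++++++.
  -9 .++++++++++..++++++..+++++++..++++++..++++++++++.
 -14 .++++++++++..++++++..+++++++..+++++++.++++++++++.
 -19 .++++++++++.+++++++..+++++++..++++++..++++++++++.
 -24 .++++++++++..++++++..+++++++..++++++..++++++++++.
 -29 .++++++++++..++++++..+++++++.+++++++..++++++++++.
 -34 .................................................
 -39 .................................................
 -44 #+++++++++++++++++++++.....+++++++++++++++++++++#
```

The blade is empty and the pebbles lie in the tub ahead of the nose. I'll lift clear and go back to the free spot where the scoop started.

carry_out([
  [[0, 0, 0], 0],
  [[0, 0, 0], 0],
  [[0.003, 0, 0.006], 0],
  [[0.005, 0, 0.014], 0],
  [[0.005, 0, 0.03], 0],
  [[0.005, 0, 0.05], 0],
  [[0.005, 0, 0.07], 0],
  [[0.005, 0, 0.085], 0],
  [[0.005, 0, 0.09], 0],
  [[0.005, 0, 0.09], 0],
], squeeze=60)

```text
time: 25.35
position: [0.6088, -0.2802, 0.2052]
tool_rot: [2.071, 2.36, 0.001]
ft_force: [-0.5, 0.1, -3.0]
grip_width: 0.222
```

carry_out([
  [[0, 0.02, 0], 0],
  [[0, 0.055, 0], 0.02],
  [[-0.004, 0.095, 0], 0.04],
  [[-0.008, 0.135, 0], 0.06],
  [[-0.012, 0.175, 0], 0.08],
  [[-0.015, 0.215, 0], 0.1],
  [[-0.018, 0.255, 0], 0.12],
  [[-0.022, 0.295, 0], 0.14],
  [[-0.025, 0.335, 0], 0.16],
  [[-0.028, 0.375, 0], 0.185],
  [[-0.031, 0.415, 0], 0.185],
  [[-0.034, 0.455, 0], 0.185],
  [[-0.038, 0.495, 0], 0.185],
  [[-0.04, 0.53, 0], 0.185],
  [[-0.042, 0.555, 0], 0.185],
  [[-0.042, 0.565, 0], 0.185],
  [[-0.042, 0.565, 0], 0.185],
  [[-0.042, 0.565, 0], 0.185],
])

```text
time: 27.15
position: [0.5668, 0.2827, 0.2032]
tool_rot: [1.847, 2.54, -0.003]
ft_force: [-0.4, -1.3, -2.2]
grip_width: 0.224
```

```bash
python3 pit.py q9; python3 - <<'E'
from h import *
a=snap('top','t9')['pixels']
cv2.imwrite('pics/v12.png',np.hstack([cv2.resize(a[120:280,210:410],(750,600),interpolation=2)]))
E
```

```text
t 27.15 [0.5668 0.2827 0.2032] F [-0.4 -1.3 -2.2] T [ 0.   -0.11 -0.  ] pitch 42.9 slip [-0.0027  0.    ] -31.3 lip [[0.492  0.2585 0.0884]] back [[0.5547 0.2788 0.1496]]
```

View pics/v12.png

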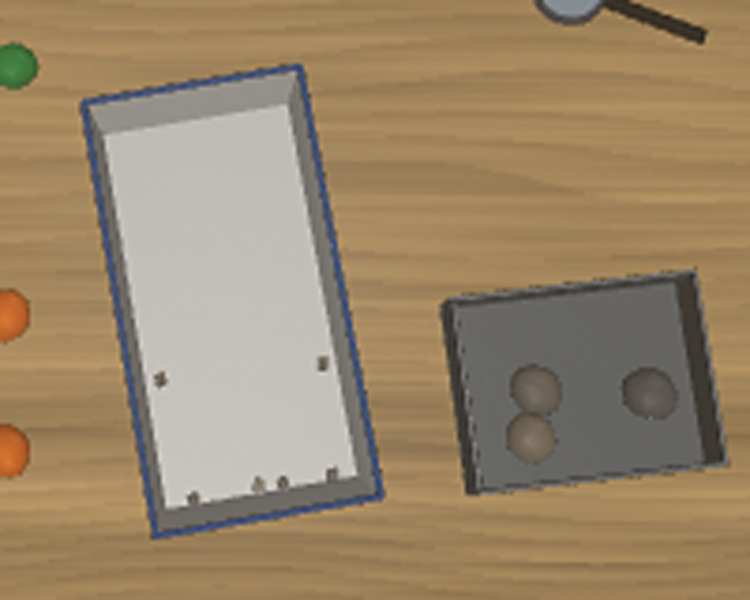

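All three pebbles are in the tub, at (535,390), (530,437) and (650,392), and all six chips are in the tray. I'll lower the scoop onto the table and let it lie down flat.

carry_out([
  [[0, 0, -0.03], 0],
  [[0, 0, -0.06], 0],
  [[0, 0, -0.075], 0],
  [[0, 0, -0.08], 0],
  [[0, 0, -0.08], 0],
  [[0, 0, -0.08], 0],
])

```text
time: 27.85
position: [0.5674, 0.2853, 0.1255]
tool_rot: [1.845, 2.541, 0.004]
ft_force: [0.6, -0.2, -2.8]
grip_width: 0.223
```

```bash
python3 pit.py q10
```

```text
t 27.85 [0.5674 0.2853 0.1255] F [ 0.6 -0.2 -2.8] T [ 0.11 -0.09 -0.01] pitch 43.0 slip [-0.0027 -0.    ] -31.2 lip [[0.4928 0.261  0.0105]] back [[0.5554 0.2814 0.0719]]
```

carry_out([
  [[0, 0, -0.004], 0],
  [[0, 0, -0.008], 0],
  [[0.002, 0.001, -0.012], 0],
  [[0.005, 0.0015, -0.017], 0],
  [[0.008, 0.0025, -0.021], 0],
  [[0.011, 0.0037, -0.026], 0],
  [[0.015, 0.005, -0.03], 0],
  [[0.019, 0.006, -0.034], 0],
  [[0.023, 0.0075, -0.038], 0],
  [[0.0275, 0.009, -0.043], 0],
  [[0.032, 0.0105, -0.048], 0],
  [[0.036, 0.012, -0.053], 0],
  [[0.04, 0.013, -0.059], 0],
  [[0.043, 0.014, -0.064], 0],
  [[0.047, 0.0153, -0.07], 0],
  [[0.05, 0.0163, -0.076], 0],
  [[0.053, 0.0173, -0.083], 0],
  [[0.055, 0.018, -0.09], 0],
  [[0.057, 0.0186, -0.097], 0],
  [[0.057, 0.0186, -0.097], 0],
], squeeze=6)

```text
time: 29.9
position: [0.6235, 0.3037, 0.0261]
tool_rot: [-1.845, -2.542, 0.0]
ft_force: [-0.4, -0.2, 0.0]
grip_width: 0.23
```

```bash
python3 pit.py q11
```

```text
t 29.9 [0.6235 0.3037 0.0261] F [-0.4 -0.2  0. ] T [ 0.05  0.06 -0.04] pitch 8.4 slip [-0.0002  0.001 ] -38.6 lip [[ 0.4923  0.2609 -0.0211]] back [[ 0.577   0.2885 -0.008 ]]
```

carry_out([
  [[0, 0, 0], 0],
  [[0, 0, 0], 0],
  [[0, 0, 0], 0],
  [[0, 0, 0], 0],
  [[0, 0, 0], 0],
  [[0, 0, 0], 0],
  [[0, 0, 0], 0],
  [[0, 0, 0], 0],
], grip=-1)

```text
time: 30.75
position: [0.6233, 0.3036, 0.0269]
tool_rot: [-1.845, -2.543, -0.0]
ft_force: [0.5, 0.1, 1.1]
grip_width: 0.873
```

carry_out([
  [[0, 0, 0.01], 0],
  [[0, 0, 0.03], 0],
  [[0, 0, 0.06], 0],
  [[0, 0, 0.1], 0],
  [[0, 0, 0.15], 0],
  [[0, 0, 0.19], 0],
  [[0, 0, 0.2], 0],
  [[0, -0.02, 0.2], 0],
  [[0, -0.06, 0.2], 0],
  [[0, -0.1, 0.2], 0],
  [[0, -0.15, 0.2], 0],
  [[0, -0.2, 0.2], 0],
  [[0, -0.25, 0.2], 0],
  [[0, -0.3, 0.2], 0],
  [[0, -0.3, 0.2], 0],
  [[0, -0.3, 0.2], 0],
])

```text
time: 32.35
position: [0.6217, -0.0001, 0.225]
tool_rot: [-1.851, -2.535, 0.004]
ft_force: [-0.6, 0.9, -0.3]
grip_width: 0.996
```

```bash
python3 - <<'E'
from h import *
from scipy.spatial.transform import Rotation as R
from scipy.optimize import minimize
s=get_state();print(s['time'],s['position'].round(3) if hasattr(s['position'],'round') else s['position'],s['grip_width'])
a=snap('top','t12');b=snap('side','s12')
t=np.linspace(0,1,40)[:,None];L=lambda p,q:np.array(p)*(1-t)+np.array(q)*t
S=np.vstack([L([-.045,-.057,.03],[-.045,.057,.03]),L([.045,-.057,0],[.045,.057,0]),L([-.045,-.057,.03],[0,-.057,.03]),L([-.045,.057,.03],[0,.057,.03]),L([-.066,.01,.032],[-.169,.01,.069]),L([-.066,-.01,.032],[-.169,-.01,.069])])
def edge(d):
    g=cv2.GaussianBlur(cv2.cvtColor(d['pixels'],cv2.COLOR_BGR2GRAY),(0,0),.8)
    return cv2.GaussianBlur(np.minimum(cv2.magnitude(cv2.Sobel(g,cv2.CV_64F,1,0),cv2.Sobel(g,cv2.CV_64F,0,1)),150),(0,0),1).astype(np.float32)
D=[(d,edge(d)) for d in(a,b)]
def f(v): # x,y,yaw,pitch,z
    W=R.from_euler('z',v[2])*R.from_euler('y',v[3]);P=W.apply(S)+[v[0],v[1],v[4]]
    o=0
    for d,E in D:
        q=w2px(d,P).astype(np.float32);o-=cv2.remap(E,q[:,:1].copy(),q[:,1:].copy(),cv2.INTER_LINEAR).mean()
    return o
x0=[.6235-.101*.95,.3037-.101*.31,np.pi+.315,0,0]
rs=[]
for p in(-.1,0,.1,.3):
    v=np.array(x0);v[3]=p
    r=minimize(f,v,method='Nelder-Mead',options=dict(maxiter=2000,initial_simplex=v+np.vstack([np.zeros(5),np.diag([.006,.006,.05,.08,.006])])));rs.append((r.fun,r.x.round(3)))
for r in sorted(rs,key=lambda r:r[0]):print(r)
# motion check: tub & tray unchanged, pebbles/chips unchanged vs t9
o=dict(np.load('pics/t9.npz'))['pixels'];df=cv2.absdiff(o,a['pixels']).max(2)
print('diff tub',(df[180:260,325:410]>40).sum(),'tray',(df[140:265,225:315]>40).sum())
o=dict(np.load('pics/t0.npz'))['pixels'];df=cv2.absdiff(o,a['pixels']).max(2)
print('vs start: rack',(df[165:255,70:115]>40).sum(),'beaker',(df[195:235,410:460]>40).sum(),'tub rim',(df[185:255,325:332]>40).sum())
E
```

```text
32.35 [ 0.622 -0.     0.225] 0.9958657205181081
(np.float64(-171.33265686035156), array([ 5.310e-01,  2.710e-01,  3.485e+00, -5.000e-03, -3.000e-03]))
(np.float64(-171.32757568359375), array([ 5.310e-01,  2.700e-01,  3.487e+00, -1.000e-02, -3.000e-03]))
(np.float64(-171.32559204101562), array([ 0.531,  0.271,  3.484, -0.004, -0.004]))
(np.float64(-171.26441955566406), array([ 0.532,  0.271,  3.481,  0.008, -0.004]))
diff tub 0 tray 7856
vs start: rack 0 beaker 0 tub rim 0
```

The scoop fit puts it flat (pitch 0.00 ± 0.01 rad) and at rest on the table, far from the tray and tub. The tub image is unchanged. I'll hand in.

```bash
python3 -c "
from bench import ticket
print(ticket.close_job())"
```

```text
the job is handed in; nothing more can be done
None
```

I handed the job in at about 32 s of robot time; no verdict was reported. All three pebbles went from the tray into the tub in one scoop, and the scoop is lying back on the table near where it started. I changed its pitch by easing the grip while its lip or back edge rested on the tray, tub or table. The pebbles were tipped out with the lip resting on or just above the tub floor.

**Final checks**
- **Pebbles and chips:** in the top view after tipping, all three pebbles were in the tub and all six chips in the tray.
- **Tub and bystanders:** the last top image shows no change at the tub since then. The tub rim, rack and beaker look the same as at the start.
- **Scoop:** a two-camera fit puts it flat (pitch about 0 rad) and at rest at about (0.53, 0.27), well clear of the tray and tub.
- **Forces:** the highest reading at the end of a move was about 15 N, while pushing the pebbles against the end wall. Force was not logged within moves.

**Checks that failed or disagreed**
- The wrist-camera pitch fit was unreliable over the wood and sometimes over the tray. After laying the scoop down it read 8°, which would put the blade below the table, so I relied on the two-camera fit.
- The final view of the tray was blocked by the arm, so the chips' last sighting was just before I laid the scoop down.

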